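# Fit the ink grinder's battery and click its cover shut

## Task

Put the battery pack lengthwise into the ink grinder's bay so that it sits flat on the bay's floor, then push the sliding cover over it until its tongue clicks behind the catch and the cover stays shut by itself. Push gently by feel with shut fingers: never more than 15 N on the cover, and leave everything else on the table where it is.

Things in the scene. Friction and masses are not known exactly. Their poses are not given: they have to be found in the camera images.
- pack_center (a point): the battery pack: plain black plastic block with rounded edges and two small metal contacts on top, 30 (x) x 56 (y) x 30 (z) mm, about 0.1 kg, lying on the table with its contacts up; this point is its centre. It is symmetric: half a turn about z makes no difference
- grinder: cordless ink grinder, fixed to the table: white housing, flat deck 45 mm above the table, x from -65 to 135 mm, y from -180 to 130 mm. Origin on the table right under the middle of the battery bay; axes along the housing's sides, z up. Two aluminium rails 8 mm high at x = +-48 to +-53 mm, y = -175 to 60; an ink dish and a low arm beyond x = 55 mm, up to 65 mm above the deck
- bay (a point): middle of the battery bay's mouth, at deck height, axes as the grinder's. A pocket 34 (x) x 60 (y) mm, 14 mm deep, with a 3 mm bevel: the pack fits lengthwise along y with 2 mm to spare all round; seated on the bay's floor it stands 16 mm out of the deck, its centre 1 mm above deck height
- cover_back (a point): middle of the cover's closed back face (looking to the grinder's -y), 12 mm above the deck, axes as the grinder's. The cover is a grey hood 92 (x) x 94 (y) x 24 (z) mm, open in front, too wide to grip, moving only along the grinder's y between the rails. Push this face towards +y with shut fingers; it passes over the seated pack. More than 15 N on it breaks it
- cover (a joint): how far the cover has been slid from fully open towards the grinder's +y (m): 0 at the start, 0.103 to 0.133 when caught, differing from machine to machine. A return spring (about 1 N open, 3 N closed) opens it again unless it is caught; caught, it stays where it is when let go
- catch (a point): top middle of the small grey catch housing, 22 mm above the deck, 28 (x) x 58 (y) mm, open to -y. The tongue on the cover's front edge (reaching 47 mm ahead) enters it and snaps over a hidden ledge: about 7 to 10 N in all to pass, then about 3 N, and some 4 to 7 mm on a hard end stop. Ledge and stop are set differently on each machine, 100 to 135 mm of cover travel: to be felt, not seen
- seal: bystander: stone seal, an upright 28 x 28 x 55 mm block of pale stone; origin at the centre of its underside; it may stand in any of the three places where the pack may lie
- inkstick: bystander: flat black ink stick 26 x 90 x 14 mm, lying; origin at the centre of its underside, y along its length; it may stand in any of the three places where the pack may lie
- weight_a: bystander: dark wooden paperweight bar 32 x 240 x 24 mm; origin at the centre of its underside, y along its length
- weight_b: bystander: second paperweight bar, the same
- bowl: bystander: blue water bowl, 90 mm across, 45 mm high; origin at the centre of its underside
- tray: bystander: white porcelain colour tray 90 x 120 x 22 mm; origin at the centre of its underside
- inkbottle: bystander: black ink bottle, 56 mm across, 120 mm high; origin at the centre of its underside
Mind the look-alikes: they are no part of the job. Leave any blue look-alike of the part that bears pack_center alone.

How it is judged (in metres and radians):
On the way:
1. the pack sits in the bay, let go, while the cover is still open (horizontal distance between pack_center and bay below 0.006 m and z of pack_center in the frame of bay below 0.004 m and angle between pack_center's own z axis and vertical below 0.1 rad and value of joint cover below 0.02 m and contact force between pack and the fingers below 0.1 N), for 0.2 s.
At the end, for the whole second after the job is handed in: the pack sits in the bay (centre within 6 mm of the bay's middle and at most 4 mm above deck height, tilted less than 0.1 rad) and the cover, let go, stays caught at more than 97 mm of travel and at rest (it springs back open if it is not caught) (horizontal distance between pack_center and bay below 0.006 m and z of pack_center in the frame of bay below 0.004 m and angle between pack_center's own z axis and vertical below 0.1 rad and value of joint cover above 0.097 m and velocity of joint cover between -0.005 and 0.005 m/s); the robot touches nothing.
It fails at once if the cover is pushed with more than 15 N (contact force between cover and the fingers above 15 N or contact force between cover and the arm above 15 N).
It fails at once if another thing on the table is moved more than 25 mm (distance of any of seal, inkstick, weight_a, weight_b, bowl, tray, inkbottle from where it was at the start of the episode above 0.025 m).
It also fails if it takes over 58 s, if anything falls off the work surface, if the arm or the gripper's body presses on something with over 40 N, if the wrist force passes 120 N, or if a joint passes its speed limit or range.

## Robot

A 6-joint arm with a two-finger parallel gripper is mounted at the origin on the work surface. World frame = base frame: x ahead of the robot, y to its left, z up, the work surface at z = 0. Lengths are in mm, angles in rad, forces in N, time in s.
With the tool pointing down it reaches from about 275 to 975 mm from the base axis. Payload 8.4 kg.
Tool frame: the origin (TCP) lies midway between the tips of the shut fingers; the grasp point (between the pads) lies 19 mm behind it (env.grip_point_offset is the distance from the TCP to the grasp point, in mm); z points along the fingers, y is the line along which they close (so a half turn about z gives the same grasp; the last joint's range is limited). The gripper opens to 92 mm and grips with 3 to 60 N. Pads are 20 mm wide; open, the fingers measure 128 mm over their backs; the gripper's body (75 mm by 189 mm) begins 69 mm behind the grasp point.
Start: joints at [-1.338, 0.353, 1.633, -0, 1.155, -0.002], TCP at [145.404, -607.853, 214.583] pointing down, gripper open.
Joint ranges: [-2.63, 2.63], [-0.92, 2.1], [0.06, 2.66], [-1.3, 4.44], [0, 2.69], [-3.02, 3.02]. Speed limits (rad/s): [2.22, 2.22, 2.79, 3.14, 3.14, 3.14].

## Interface

Orientations are given as [roll, pitch, yaw] about the fixed x, y, z axes, in that order (R = Rz(yaw) Ry(pitch) Rx(roll)).
In Python, from cell import env gives the robot as it stands.
- The arm moves only by the shell command python3 -m jog 'ROWS' [FORCE]. ROWS is text: rows parted by semicolons, each of 7 numbers parted by spaces: the shift along the tool's x, y, z in m, then the turn, a rotation vector about the tool's x, y, z in degrees, then the opening, from -1 (shut) to 1 (fully open), so that 0 is half open. In form: tx ty tz ax ay az jaw; .... A call has 1 to 20 rows; each row is the pose to reach, as a shift and turn from the pose commanded when the call began, along the tool's axes at that moment; what a row does not reach only later rows make up. A row lasts 1/12 s, in which the tool goes at most 41.7 mm and 7.16 degrees, less where a joint would pass 70% of its speed; a pose out of reach is approached as far as the arm can. A call with a gripper value outside its range is refused whole. The fingers move at their own pace and stop on an object; FORCE is the grip in N (left out, the last holds). Time passes only in rows, so rows that repeat a pose let the fingers close. It gives the time, the measured TCP pose, the force, the opening and the grip force at its end, in the units of the state.
- env.read_state(): the state, without advancing time (a new reading comes with each control period).
- env.grab_frame(name): name is "side" or "top"; returns a dict with "pixels" (384x512x3 uint8, red, green, blue), "fx", "fy", "cx", "cy" (pixels), "R" (3x3) and "t" (3): a world point X has camera coordinates R X + t. Camera axes: x right, y down, z forward; pixel columns grow to the right and rows downward; lengths in mm; the calibration is good to about 2 mm. A picture is of the moment at which its call begins. There is no depth.
- env.close_job(): hands the job in; it is judged then, once.
The state is a dict: "t": time; "joint_positions": joint angles; "qd": joint speeds; "effort": joint torques, N m; "ee_pos": TCP position; "ee_rot": TCP orientation; "contact_force": force on the tool from outside, world axes, zero at the start; "wrist_torque": the same for the moment, N m; "grip_width": finger opening in mm; "grasp_force": force on a finger pad.
Only numpy, scipy, OpenCV 4.12 (cv2) and the standard library are available. Lean on these libraries where they do the work, as an engineer would, in place of code of your own. Each camera call takes 0.05 s, during which the arm holds its last target. There are 200 camera calls.

## Working session

There is one attempt and no reset: what is moved stays moved. The work goes in short steps, Python scripts to look and compute and a shell command to move; the robot and the scene stay as the last step left them, time stands still between calls to the robot, and variables do not carry over. Pictures are saved under pics/ and viewed, at most 10 in all, crops included, and the job is handed in when it is done.

```bash
mkdir -p pics; ls
python3 - <<'E'
from cell import env
import cv2,numpy as np
print(env.read_state())
for n in("side","top"):
    f=env.grab_frame(n); cv2.imwrite(f"pics/{n}0.png",f["pixels"][:,:,::-1])
    print(n,f["fx"],f["fy"],f["cx"],f["cy"],np.round(f["R"],4).tolist(),np.round(f["t"],1))
E
```

```text
pics
{'t': 0.0, 'joint_positions': array([-1.33839901e+00,  3.53604388e-01,  1.63413497e+00, -3.49088669e-05,
        1.15520255e+00, -2.40791737e-03]), 'qd': array([ 7.50271481e-04, -5.80808243e-05, -1.61245653e-04, -3.74377848e-04,
        7.72286210e-04, -1.41069817e-03]), 'effort': array([-3.72633614e-03, -5.93856525e+01, -3.34218979e+01,  6.95360731e-02,
        2.33653479e-02, -9.06397918e-05]), 'ee_pos': array([ 145.27796162, -607.3696421 ,  213.89066911]), 'ee_rot': array([-3.14024333e+00,  2.86692831e-05,  2.34819369e-01]), 'contact_force': array([ 0.28944464, -0.02419302, -0.2061074 ]), 'wrist_torque': array([-0.01046277, -0.03137729,  0.04720912]), 'grasp_force': 0.0, 'grip_width': 92.04873057909674}
side 469.5716552271576 469.5716552271576 253.77133520674985 180.79638890187067 [[0.9316, -0.3628, 0.0203], [-0.2123, -0.5887, -0.78], [0.295, 0.7224, -0.6254]] [-513.9  163.3 1333.9]
top 364.95965463611117 364.95965463611117 251.99072752858834 188.1153833635791 [[-0.0046, -1.0, 0.0005], [-0.9827, 0.0045, -0.1849], [0.1849, -0.0013, -0.9827]] [  19.9  559.2 1153.4]
```

View pics/top0.png

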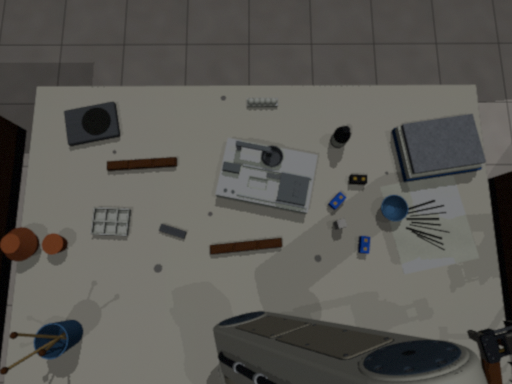

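View pics/side0.png

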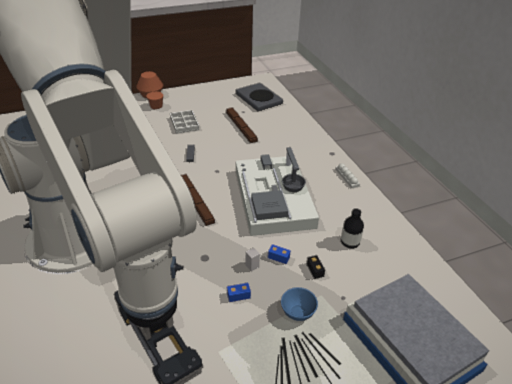

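Run:
```python
import cv2,numpy as np
a=cv2.imread("pics/top0.png");b=cv2.imread("pics/side0.png")
z=lambda i,x,y,w,h,s:cv2.resize(i[y:y+h,x:x+w],None,fx=s,fy=s,interpolation=cv2.INTER_CUBIC)
A=z(a,205,125,120,100,5)                       # 600x500
cv2.imwrite("pics/grinder.png",A)
B=z(a,320,160,60,100,6);C=z(b,220,235,120,75,3.5)
M=np.zeros((600,790,3),np.uint8);M[:600,:360]=B;M[:C.shape[0],365:365+C.shape[1]]=C[:,:425]
cv2.imwrite("pics/pack.png",M)
```

```text
(no output)
```

View pics/grinder.png

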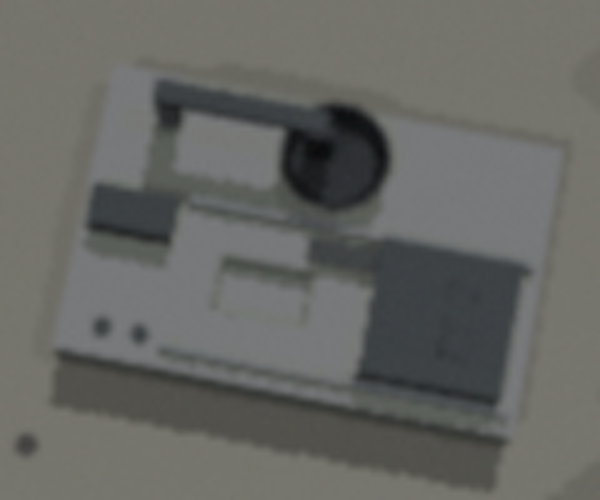

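View pics/pack.png

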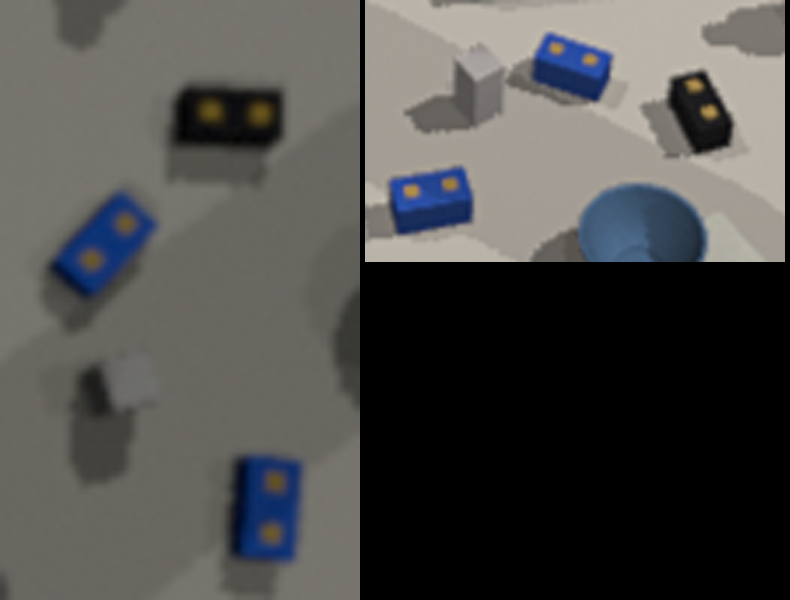

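The image shows the pack candidates in the top view: black with gold contacts (358,180), and blue at (337,201) and (364,244). The black one is the pack (plain black, 2 contacts); the blue ones are look-alikes. The seal is at (340,224), and the black ink stick is at (173,231). The grinder's deck corners are near (229,138), (318,153), (306,212), (217,195), with the bay near (257,183) and the cover to its right.

```bash
cat > h.py <<'E'
import cv2,numpy as np
from cell import env
def ray(f,uv,z):
    uv=np.atleast_2d(uv).astype(float); R=np.array(f["R"]);t=np.array(f["t"])
    c=-R.T@t; d=np.c_[(uv[:,0]-f["cx"])/f["fx"],(uv[:,1]-f["cy"])/f["fy"],np.ones(len(uv))]@R
    return c+d*((z-c[2])/d[:,2])[:,None]
def proj(f,X):
    p=np.atleast_2d(X)@np.array(f["R"]).T+np.array(f["t"]); return np.c_[p[:,0]/p[:,2]*f["fx"]+f["cx"],p[:,1]/p[:,2]*f["fy"]+f["cy"]]
def gold(f,box):
    x,y,w,h=box; hsv=cv2.cvtColor(f["pixels"],cv2.COLOR_RGB2HSV)
    m=cv2.inRange(hsv,(10,110,60),(35,255,255)); k=np.zeros_like(m);k[y:y+h,x:x+w]=m[y:y+h,x:x+w]
    n,_,s,c=cv2.connectedComponentsWithStats(k); return [(c[i].round(2),s[i,4]) for i in range(1,n) if s[i,4]>2]
E
python3 - <<'E'
from h import *
for n,box,db in(("top",(345,170,27,20),(205,125,120,100)),("side",(305,252,24,30),(225,145,100,95))):
    f=env.grab_frame(n); g=gold(f,box); 
    print(n,[(c,a,ray(f,c,30)[0].round(1)) for c,a in g], "cam",(-np.array(f["R"]).T@f["t"]).round())
    x,y,w,h=db; hsv=cv2.cvtColor(f["pixels"],cv2.COLOR_RGB2HSV)[y:y+h,x:x+w]
    v=hsv[:,:,2]; th=np.where(v>0,v,0)
    best=None
    lo=105 if n=="top" else 150
    for s in (20,25,30):
        m=cv2.inRange(hsv,(0,0,lo),(179,s,255)); cs,_=cv2.findContours(m,0,1); c=max(cs,key=cv2.contourArea)
        hull=cv2.convexHull(c); p=cv2.approxPolyDP(hull,4,True)[:,0]+[x,y]
        print(s,cv2.contourArea(hull),p.tolist(),ray(f,p,45)[:,:2].round().tolist())
    print([hsv[r,c].tolist() for r,c in ((80,20),(67,100),(5,60),(70,5))] if n=="top" else [hsv[r,c].tolist() for r,c in((20,20),(75,70),(80,25),(40,18))])
E
```

```text
top [(array([354.8, 178. ]), np.int32(10), array([ 596.7, -330.6,   30. ])), (array([362.91, 178.36]), np.int32(11), array([ 595.3, -358. ,   30. ]))] cam [ 336.   19. 1237.]
20 11764.0 [[324, 125], [322, 221], [205, 224], [207, 125]] [[780.0, -231.0], [450.0, -211.0], [442.0, 171.0], [782.0, 171.0]]
25 11781.0 [[324, 125], [324, 224], [205, 224], [205, 125]] [[780.0, -231.0], [440.0, -217.0], [442.0, 171.0], [782.0, 178.0]]
30 11781.0 [[324, 125], [324, 224], [205, 224], [205, 125]] [[780.0, -231.0], [440.0, -217.0], [442.0, 171.0], [782.0, 178.0]]
[[26, 22, 82], [99, 26, 69], [23, 20, 117], [27, 19, 118]]
side [(array([313.61, 258.89]), np.int32(18), array([ 593.7, -330.1,   30. ])), (array([318. , 266.5]), np.int32(18), array([ 592.4, -357.8,   30. ]))] cam [  120. -1054.   972.]
20 1543.5 [[319, 215], [250, 222], [283, 193], [305, 184]] [[678.0, -196.0], [479.0, -154.0], [620.0, -69.0], [703.0, -53.0]]
25 9305.5 [[324, 145], [323, 239], [225, 239], [225, 145]] [[862.0, 120.0], [643.0, -286.0], [391.0, -193.0], [535.0, 236.0]]
30 9305.5 [[324, 145], [323, 239], [225, 239], [225, 145]] [[862.0, 120.0], [643.0, -286.0], [391.0, -193.0], [535.0, 236.0]]
[[33, 12, 192], [30, 12, 149], [40, 15, 101], [30, 13, 178]]
```

Run:
```python
from h import *
from scipy.optimize import least_squares
D=np.array([[135,130],[135,-180],[-65,-180],[-65,130]],float)
for n,db in(("top",(205,125,120,100)),("side",(225,145,100,95))):
    f=env.grab_frame(n); x,y,w,h=db
    im=f["pixels"][y:y+h,x:x+w].astype(int); rb=im[:,:,0]-im[:,:,2]; v=im.max(2)
    for p in ([(60,60),(30,100),(45,10),(10,10),(75,80)] if n=="top" else [(70,25),(55,20),(20,20),(75,70),(60,85)]): print(im[p].tolist(),end=" ")
    m=((rb<(5 if n=="top" else 10))&(v>(85 if n=="top" else 100))).astype(np.uint8)
    m=cv2.morphologyEx(m,cv2.MORPH_OPEN,np.ones((2,2)))
    cs,_=cv2.findContours(m,0,1); hull=cv2.convexHull(max(cs,key=cv2.contourArea))
    p=cv2.approxPolyDP(hull,4,True)[:,0]+[x,y]
    print(n,cv2.contourArea(hull),p.tolist(),ray(f,p,45)[:,:2].round(1).tolist())
    cv2.imwrite(f"pics/m_{n}.png",cv2.resize(m*255,None,fx=4,fy=4))
```

```text
[114, 116, 115] [119, 121, 123] [115, 114, 106] [117, 115, 108] [55, 59, 62] top 5518.5 [[228, 139], [317, 155], [308, 213], [216, 195]] [[731.3, 98.4], [673.5, -203.0], [476.7, -166.0], [537.9, 136.6]]
[138, 140, 132] [170, 171, 163] [191, 191, 183] [148, 148, 141] [202, 202, 193] side 4766.5 [[287, 159], [307, 188], [318, 228], [251, 236], [237, 163]] [[704.7, 88.0], [700.0, -72.7], [650.3, -242.5], [461.9, -206.9], [539.1, 123.4]]
```

```bash
cat >> h.py <<'E'
def grinder(f,n,g0=(575.4,-2.2,-.193)):
    from scipy.optimize import least_squares
    s=4; x,y,w,h=(205,125,120,100) if n=="top" else (225,145,100,95)
    im=cv2.resize(f["pixels"][y:y+h,x:x+w],None,fx=s,fy=s,interpolation=cv2.INTER_LINEAR).astype(int)
    m=((im[:,:,0]-im[:,:,2]<(4 if n=="top" else 9.5))&(im.max(2)>(85 if n=="top" else 110))).astype(np.uint8)
    m=cv2.morphologyEx(m,cv2.MORPH_OPEN,np.ones((7,7)))
    cs,_=cv2.findContours(m,0,1); p=max(cs,key=cv2.contourArea)[:,0]
    P=ray(f,(p+.5)/s-.5+[x,y],45)[:,:2]
    def loc(q):
        c,si=np.cos(q[2]),np.sin(q[2]); d=P-q[:2]; return np.c_[d@[c,si],d@[-si,c]]
    def res(q):
        L=loc(q); return np.min(np.abs(np.c_[L[:,0]-135,L[:,0]+65,L[:,1]-130,L[:,1]+180]),1)
    P=P[res(g0)<8]; r=least_squares(res,g0,loss="soft_l1",f_scale=1.); L=loc(r.x)
    side=np.argmin(np.abs(np.c_[L[:,0]-135,L[:,0]+65,L[:,1]-130,L[:,1]+180]),1)
    return r.x,np.bincount(side,minlength=4),[np.median((L[:,[0,0,1,1]]-[135,-65,130,-180])[side==i,i]).round(1) if (side==i).any() else None for i in range(4)]
E
python3 - <<'E'
from h import *
for n in("top","side"):
    f=env.grab_frame(n);print(n,grinder(f,n))
    if n=="top":
        p=(np.array([[220,262],[313,272],[305,322],[212,308]])+.5)/5-.5+[205,125]; print(ray(f,p,45).round(1).tolist(),ray(f,p.mean(0),45).round(1))
        f["pixels"];x=f["pixels"][174:194,244:272].max(2);print(x)
E
```

```text
top (array([ 5.79152650e+02, -3.67606991e-01, -1.97614046e-01]), array([240, 370, 217, 228]), [np.float64(0.3), np.float64(-0.2), np.float64(0.8), np.float64(-0.5)])
[[598.4, 28.5, 45.0], [591.3, -33.6, 45.0], [557.4, -27.8, 45.0], [567.1, 33.9, 45.0]] [[5.785e+02 2.000e-01 4.500e+01]]
[[123 122 123 122 122 122 122 121 122 121 122 122 122 122 122 123 122 123
  121 122 122 118  99  71  66  68  69  69]
 [123 122 122 122 121 115 114 115 117 119 119 121 121 121 122 121 122 123
  123 122 122 115  94  72  69  69  68  69]
 [122 122 122 122 117 105  95  97 102 105 108 112 114 115 118 120 121 122
  121 122 122 114  91  70  68  68  69  71]
 [122 122 122 122 116  97  79  77  80  81  85  90  93  97 103 107 111 112
  114 116 120 118 100  79  75  71  71  70]
 [122 122 122 120 113  97  88  88  85  82  81  80  78  79  82  84  89  91
   97 103 107 108 101  92  89  86  83  80]
 [121 122 122 118 110 101 103 101  96  96  95  94  90  86  83  81  80  79
   83  86  83  85  84  86  91  96  95  93]
 [122 123 122 118 110 110 117 113 108 106 107 106 101  96  95  95  94  90
   88  85  80  77  79  89 101 106 106
[... 995 characters left out ...]
 120 120 119 119 120
  120 120 118 113 116 121 122 122 122 122]
 [122 122 122 122 122 122 122 122 121 122 122 122 122 122 122 122 121 121
  121 120 120 118 118 121 122 122 123 123]
 [122 123 122 122 122 123 122 122 122 122 122 122 123 122 122 122 121 122
  121 122 121 121 121 122 122 122 122 122]
 [122 121 123 121 122 122 123 122 122 122 122 122 121 122 122 123 122 123
  121 123 122 123 122 122 122 122 122 122]
 [120 122 122 121 122 121 122 122 122 122 122 121 122 122 122 122 122 122
  123 121 122 122 121 123 122 122 122 122]]
side (array([ 5.77347923e+02,  2.84134874e+00, -2.08188366e-01]), array([ 32, 322,  19, 265]), [np.float64(-2.1), np.float64(0.0), np.float64(-10.7), np.float64(0.3)])
```

Run:
```python
from h import *
t=env.grab_frame("top");s=env.grab_frame("side")
print(ray(t,(344,132),120),ray(t,(341,143),10),ray(s,(352,243),0),ray(s,(354,213),120))
# cover back edge at z=69 (crop) and blue pack, seal
p=(np.array([[530,268],[497,405],[387,240],[360,382]])+.5)/5-.5+[205,125]
P=ray(t,p,69)[:,:2]-[579.2,-.4];q=-.1976;c,i=np.cos(q),np.sin(q);print(np.c_[P@[c,i],P@[-i,c]].round(1))
print(ray(t,(337,201),30),ray(t,(395,208),45))
```

```text
[[ 728.26371744 -278.48042041  120.        ]] [[ 726.55139271 -295.19882694   10.        ]] [[ 739.50021958 -291.1681386     0.        ]] [[ 725.34864265 -290.30071193  120.        ]]
[[  43.  -169. ]
 [ -50.3 -162.8]
 [  43.6  -73.8]
 [ -52.5  -73.4]]
[[ 518.2917915 -266.6572694   30.       ]] [[ 491.88723693 -452.83557212   45.        ]]
```

```bash
R=; python3 -m jog '.498 -.152 .094 0 0 -73.75 .3;.498 -.152 .094 0 0 -73.75 .3;.498 -.152 .094 0 0 -73.75 .3;.498 -.152 .094 0 0 -73.75 .3;.498 -.152 .094 0 0 -73.75 .3;.498 -.152 .094 0 0 -73.75 .3;.498 -.152 .094 0 0 -73.75 .3;.498 -.152 .094 0 0 -73.75 .3;.498 -.152 .094 0 0 -73.75 .3;.498 -.152 .094 0 0 -73.75 .3;.498 -.152 .094 0 0 -73.75 .3;.498 -.152 .094 0 0 -73.75 .3;.498 -.152 .094 0 0 -73.75 .3;.498 -.152 .094 0 0 -73.75 .3;.498 -.152 .094 0 0 -73.75 .3;.498 -.152 .094 0 0 -73.75 .3;.498 -.152 .094 0 0 -73.75 .3;.498 -.152 .094 0 0 -73.75 .3' 20
```

```text
t: 2.0
ee_pos: [593.4, -345.2, 121.0]
ee_rot: [3.141, 0.0, 1.52]
contact_force: [0.7, 0.1, 0.4]
grip_width: 59.7
grasp_force: 0.0
```

```bash
python3 -m jog '.001 .001 .04 0 0 0 .3;.001 .001 .075 0 0 0 .3;.001 .001 .095 0 0 0 .3;.001 .001 .103 0 0 0 .3;.001 .001 .103 0 0 0 .3;.001 .001 .103 0 0 0 -.6;.001 .001 .103 0 0 0 -.6;.001 .001 .103 0 0 0 -.6;.001 .001 .103 0 0 0 -.6;.001 .001 .103 0 0 0 -.6;.001 .001 .103 0 0 0 -.6;.001 .001 .103 0 0 0 -.6;.001 .001 .103 0 0 0 -.6' 20; python3 -m jog '0 0 -.04 0 0 0 -.6;0 0 -.08 0 0 0 -.6;0 0 -.12 0 0 0 -.6;0 0 -.13 0 0 0 -.6;0 0 -.13 0 0 0 -.6' 20
```

```text
t: 3.08
ee_pos: [595.9, -343.6, 18.8]
ee_rot: [3.14, 0.001, 1.522]
contact_force: [-2.5, -0.0, 7.2]
grip_width: 29.5
grasp_force: 20.0
t: 3.5
ee_pos: [597.6, -344.4, 152.0]
ee_rot: [3.135, 0.003, 1.522]
contact_force: [-0.4, -0.2, -0.8]
grip_width: 29.8
grasp_force: 20.0
```

```bash
python3 -m jog '.343 -.035 .015 0 0 8.6 -.6;.343 -.035 .015 0 0 8.6 -.6;.343 -.035 .015 0 0 8.6 -.6;.343 -.035 .015 0 0 8.6 -.6;.343 -.035 .015 0 0 8.6 -.6;.343 -.035 .015 0 0 8.6 -.6;.343 -.035 .015 0 0 8.6 -.6;.343 -.035 .015 0 0 8.6 -.6;.343 -.035 .015 0 0 8.6 -.6;.343 -.035 .015 0 0 8.6 -.6;.343 -.035 .015 0 0 8.6 -.6;.343 -.035 .015 0 0 8.6 -.6;.343 -.035 .015 0 0 8.6 -.6' 20
python3 - <<'E'
from h import *
M=[]
for n,b in(("top",(200,120,130,110)),("side",(215,120,120,125))):
    f=env.grab_frame(n);x,y,w,h=b;c=f["pixels"][y:y+h,x:x+w,::-1];M.append(cv2.resize(c,(390,390*h//w),interpolation=cv2.INTER_CUBIC))
O=np.zeros((410,790,3),np.uint8);O[:M[0].shape[0],:390]=M[0];O[:M[1].shape[0],400:]=M[1];cv2.imwrite("pics/hold.png",O);print(env.read_state()["ee_pos"])
E
```

```text
t: 4.58
ee_pos: [577.1, -0.4, 132.0]
ee_rot: [-3.141, 0.0, 1.37]
contact_force: [0.5, -0.3, -0.5]
grip_width: 29.8
grasp_force: 20.0
[ 5.77192656e+02 -2.84634696e-01  1.32341689e+02]
```

View pics/hold.png

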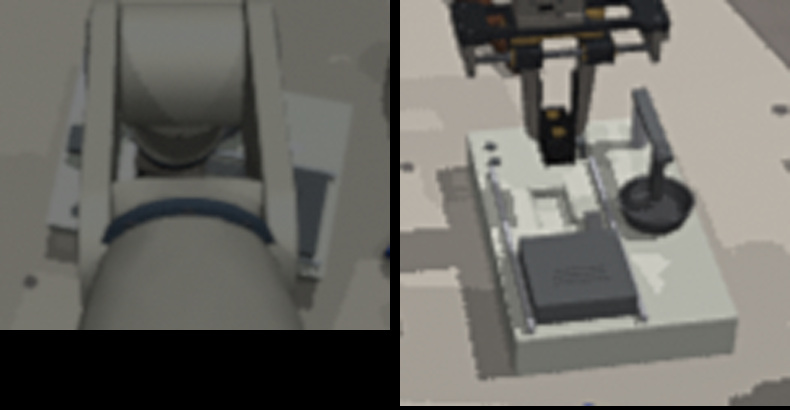

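Top view is blocked by the arm; the side view shows the held pack (side crop (557,125)) upright over the bay (crop (553,208)). I measure both in the side view.

Run:
```python
from h import *
f=env.grab_frame("side"); g=gold(f,(240,135,60,45)); s=env.read_state(); 
for c,a in g: print(c,a,ray(f,c,s["ee_pos"][2]+12)[0].round(1))
c=f["pixels"][168:202,235:280,::-1]; im=cv2.resize(c,None,fx=16,fy=16,interpolation=cv2.INTER_CUBIC)
im=cv2.convertScaleAbs(im,alpha=1.6,beta=-120)
def draw(o,col):
  q=-.1976;R=np.array([[np.cos(q),-np.sin(q)],[np.sin(q),np.cos(q)]])
  for hx,hy in((17,30),(20,33)):
    P=np.array([[hx,hy],[hx,-hy],[-hx,-hy],[-hx,hy]])@R.T+o; p=(proj(f,np.c_[P,[45]*4])-[235,168]+.5)*16-.5
    cv2.polylines(im,[p.astype(int)],True,col,1)
draw([577.5,-.2],(0,0,255))
cv2.imwrite("pics/bay.png",im)
```

```text
[261.5 154.5] 8 [578.6  12.8 144.5]
[263.33 159.89] 9 [573.4 -14.7 144.5]
```

View pics/bay.png

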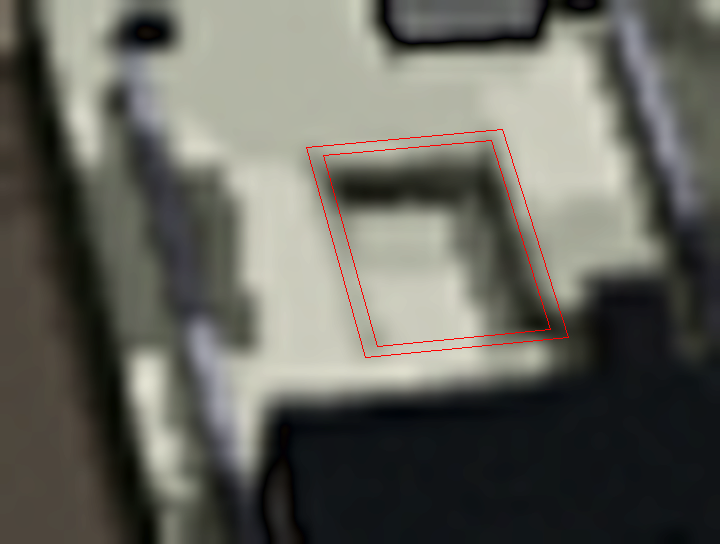

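```bash
python3 -m jog '0 .0013 .03 0 0 0 -.6;0 .0013 .055 0 0 0 -.6;0 .0013 .066 0 0 0 -.6;0 .0013 .066 0 0 0 -.6;0 .0013 .066 0 0 0 -.6' 20; python3 -m jog '0 0 .002 0 0 0 -.6;0 0 .004 0 0 0 -.6;0 0 .006 0 0 0 -.6;0 0 .006 0 0 0 -.6' 20
```

```text
t: 5.15
ee_pos: [578.3, 0.4, 66.6]
ee_rot: [-3.141, 0.0, 1.371]
contact_force: [-0.5, -0.2, -0.3]
grip_width: 29.6
grasp_force: 20.0
t: 5.48
ee_pos: [578.7, 0.9, 61.0]
ee_rot: [3.141, -0.0, 1.372]
contact_force: [0.0, -0.5, -1.5]
grip_width: 30.1
grasp_force: 20.0
```

```bash
python3 -m jog '0 0 .002 0 0 0 -.6;0 0 .004 0 0 0 -.6;0 0 .006 0 0 0 -.6;0 0 .006 0 0 0 -.6' 20;  python3 -m jog '0 0 .002 0 0 0 -.6;0 0 .004 0 0 0 -.6;0 0 .005 0 0 0 -.6;0 0 .005 0 0 0 -.6' 20
```

```text
t: 5.82
ee_pos: [578.2, 0.8, 54.2]
ee_rot: [-3.141, 0.0, 1.372]
contact_force: [-0.2, 0.0, -1.0]
grip_width: 29.8
grasp_force: 20.0
t: 6.15
ee_pos: [578.4, 0.9, 49.8]
ee_rot: [-3.141, 0.0, 1.372]
contact_force: [-1.8, 0.2, 3.4]
grip_width: 29.8
grasp_force: 20.0
```

```bash
python3 -m jog '0 0 .001 0 0 0 -.6;0 0 .001 0 0 0 -.6' 20; python3 -m jog '0 0 0 0 0 0 -.1;0 0 0 0 0 0 -.1;0 0 0 0 0 0 -.1;0 0 -.005 0 0 0 -.1;0 0 -.04 0 0 0 -.1;0 0 -.08 0 0 0 -.1;0 0 -.11 0 0 0 -.1;0 0 -.11 0 0 0 -.1'
python3 - <<'E'
from h import *
f=env.grab_frame("side"); 
for c,a in gold(f,(235,165,50,40)): print(c,a,ray(f,c,61)[0].round(1))
cv2.imwrite("pics/seated.png",cv2.resize(f["pixels"][140:240,220:340,::-1],None,fx=5,fy=5,interpolation=cv2.INTER_CUBIC))
E
```

```text
t: 6.32
ee_pos: [578.5, 0.9, 49.8]
ee_rot: [-3.142, -0.0, 1.372]
contact_force: [-4.8, 0.0, 14.3]
grip_width: 29.9
grasp_force: 20.0
t: 6.98
ee_pos: [582.3, 0.8, 165.1]
ee_rot: [3.132, -0.002, 1.372]
contact_force: [0.4, 0.5, -0.2]
grip_width: 41.8
grasp_force: 0.0
[260.83 175.92] 12 [579.5  13.7  61. ]
[262.5 181. ] 12 [574.8 -11.8  61. ]
```

View pics/seated.png

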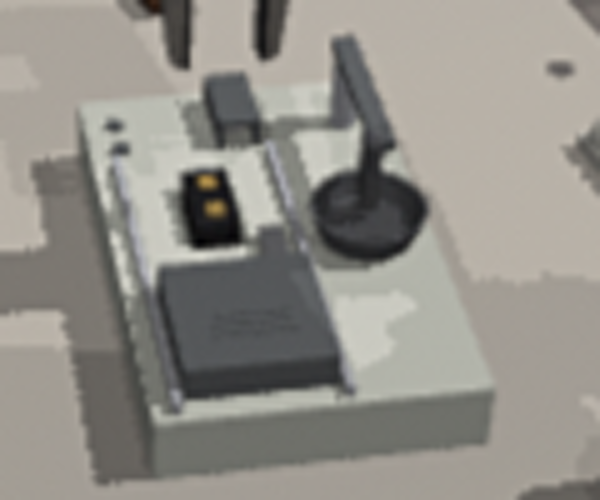

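The pack sits in the bay, with its contacts up at crop (207,181) and (217,209); the cover is still open. Next I go behind the cover with shut fingers.

```bash
python3 -m jog '-.207 0 0 0 0 0 -1;-.207 0 0 0 0 0 -1;-.207 0 0 0 0 0 -1;-.207 0 0 0 0 0 -1;-.207 0 0 0 0 0 -1;-.207 0 0 0 0 0 -1;-.207 0 0 0 0 0 -1;-.207 0 0 0 0 0 -1;-.207 0 0 0 0 0 -1;-.207 0 0 0 0 0 -1'
```

```text
t: 7.87
ee_pos: [537.7, -200.7, 158.2]
ee_rot: [-3.141, -0.0, 1.374]
contact_force: [-0.5, -0.0, -0.4]
grip_width: 0.4
grasp_force: 0.0
```

```bash
python3 -m jog '0 0 .04 0 0 0 -1;0 0 .08 0 0 0 -1;0 0 .1 0 0 0 -1;0 0 .106 0 0 0 -1;0 0 .106 0 0 0 -1;.004 0 .106 0 0 0 -1;.008 0 .106 0 0 0 -1;.012 0 .106 0 0 0 -1;.014 0 .106 0 0 0 -1;.014 0 .106 0 0 0 -1'; python3 -m jog '.002 0 0 0 0 0 -1;.004 0 0 0 0 0 -1;.006 0 0 0 0 0 -1;.008 0 0 0 0 0 -1;.01 0 0 0 0 0 -1;.01 0 0 0 0 0 -1'
```

```text
t: 8.7
ee_pos: [541.1, -188.0, 53.6]
ee_rot: [3.14, 0.0, 1.372]
contact_force: [1.0, -0.2, -0.8]
grip_width: 0.5
grasp_force: 0.0
t: 9.2
ee_pos: [542.3, -178.2, 52.5]
ee_rot: [-3.141, -0.0, 1.372]
contact_force: [-0.3, 0.4, -0.6]
grip_width: 0.5
grasp_force: 0.0
```

```bash
python3 -m jog '.001 0 0 0 0 0 -1;.002 0 0 0 0 0 -1;.003 0 0 0 0 0 -1;.004 0 0 0 0 0 -1;.005 0 0 0 0 0 -1;.006 0 0 0 0 0 -1;.007 0 0 0 0 0 -1;.008 0 0 0 0 0 -1;.009 0 0 0 0 0 -1;.01 0 0 0 0 0 -1;.011 0 0 0 0 0 -1;.012 0 0 0 0 0 -1'
```

```text
t: 10.2
ee_pos: [544.7, -166.7, 52.6]
ee_rot: [-3.142, 0.0, 1.372]
contact_force: [0.3, -1.8, 0.3]
grip_width: 0.8
grasp_force: 0.8
```

```bash
python3 -m jog '.002 0 0 0 0 0 -1;.004 0 0 0 0 0 -1;.006 0 0 0 0 0 -1;.008 0 0 0 0 0 -1;.01 0 0 0 0 0 -1;.012 0 0 0 0 0 -1;.014 0 0 0 0 0 -1;.016 0 0 0 0 0 -1;.018 0 0 0 0 0 -1;.02 0 0 0 0 0 -1;.022 0 0 0 0 0 -1;.024 0 0 0 0 0 -1;.026 0 0 0 0 0 -1;.028 0 0 0 0 0 -1;.03 0 0 0 0 0 -1;.032 0 0 0 0 0 -1;.034 0 0 0 0 0 -1;.036 0 0 0 0 0 -1;.038 0 0 0 0 0 -1;.04 0 0 0 0 0 -1'
```

```text
t: 11.87
ee_pos: [552.7, -127.4, 52.6]
ee_rot: [3.141, 0.0, 1.372]
contact_force: [-0.3, -2.9, -1.5]
grip_width: 0.5
grasp_force: 1.1
```

```bash
python3 -m jog '.002 0 0 0 0 0 -1;.004 0 0 0 0 0 -1;.006 0 0 0 0 0 -1;.008 0 0 0 0 0 -1;.01 0 0 0 0 0 -1;.012 0 0 0 0 0 -1;.014 0 0 0 0 0 -1;.016 0 0 0 0 0 -1;.018 0 0 0 0 0 -1;.02 0 0 0 0 0 -1;.022 0 0 0 0 0 -1;.024 0 0 0 0 0 -1;.026 0 0 0 0 0 -1;.028 0 0 0 0 0 -1;.03 0 0 0 0 0 -1;.032 0 0 0 0 0 -1;.034 0 0 0 0 0 -1;.034 0 0 0 0 0 -1'
python3 - <<'E'
from h import *
f=env.grab_frame("side");print(env.read_state()["contact_force"])
cv2.imwrite("pics/push.png",cv2.resize(f["pixels"][120:240,200:340,::-1],None,fx=4,fy=4,interpolation=cv2.INTER_CUBIC))
E
```

```text
t: 13.37
ee_pos: [559.3, -93.9, 52.6]
ee_rot: [-3.141, -0.0, 1.372]
contact_force: [0.2, -2.1, 0.4]
grip_width: 0.6
grasp_force: 0.9
[ 0.95563635 -2.26736622  0.82915871]
```

View pics/push.png

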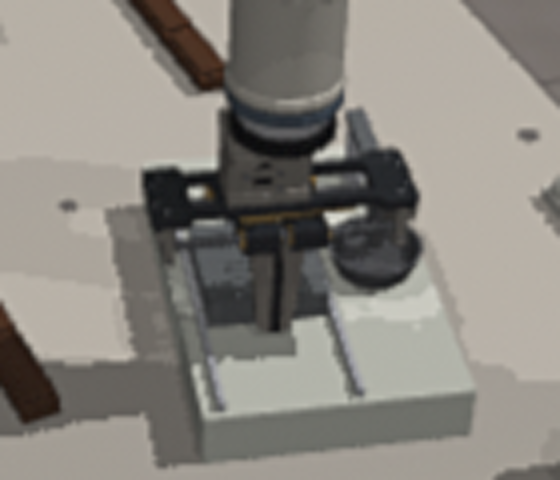

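```bash
python3 -m jog '.001 0 0 0 0 0 -1;.002 0 0 0 0 0 -1;.003 0 0 0 0 0 -1;.004 0 0 0 0 0 -1;.005 0 0 0 0 0 -1;.006 0 0 0 0 0 -1;.007 0 0 0 0 0 -1;.008 0 0 0 0 0 -1;.009 0 0 0 0 0 -1;.01 0 0 0 0 0 -1'
```

```text
t: 14.25
ee_pos: [561.2, -84.3, 52.6]
ee_rot: [-3.141, 0.0, 1.372]
contact_force: [-1.3, -2.0, 1.5]
grip_width: 0.4
grasp_force: 1.4
```

```bash
for i in 1 2; do python3 -m jog '.0005 0 0 0 0 0 -1;.001 0 0 0 0 0 -1;.0015 0 0 0 0 0 -1;.002 0 0 0 0 0 -1' | grep -E 'ee_pos|contact'; done
```

```text
ee_pos: [561.6, -82.5, 52.5]
contact_force: [-1.2, -2.1, 1.7]
ee_pos: [562.0, -80.5, 52.6]
contact_force: [-1.1, -2.3, 2.1]
```

```bash
python3 -m jog '.0005 0 0 0 0 0 -1;.001 0 0 0 0 0 -1;.0015 0 0 0 0 0 -1;.002 0 0 0 0 0 -1' | grep -E 'ee_pos|contact'; python3 -m jog '.0005 0 0 0 0 0 -1;.001 0 0 0 0 0 -1;.0015 0 0 0 0 0 -1;.002 0 0 0 0 0 -1' | grep -E 'ee_pos|contact'
```

```text
ee_pos: [562.4, -78.5, 52.6]
contact_force: [-0.6, -2.4, 1.4]
ee_pos: [562.8, -76.5, 52.6]
contact_force: [-0.7, -2.2, 1.5]
```

```bash
python3 -m jog '.0005 0 0 0 0 0 -1;.001 0 0 0 0 0 -1;.0015 0 0 0 0 0 -1;.002 0 0 0 0 0 -1' | grep -E 'ee_pos|contact'
```

```text
ee_pos: [563.2, -74.6, 52.6]
contact_force: [-1.5, -2.6, 1.4]
```

```bash
python3 -m jog '.0005 0 0 0 0 0 -1;.001 0 0 0 0 0 -1;.0015 0 0 0 0 0 -1;.002 0 0 0 0 0 -1' | grep -E 'ee_pos|contact'; python3 -m jog '.0005 0 0 0 0 0 -1;.001 0 0 0 0 0 -1' | grep -E 'ee_pos|contact'
```

```text
ee_pos: [563.6, -72.7, 52.6]
contact_force: [-1.4, -2.1, 1.4]
ee_pos: [563.8, -71.7, 52.6]
contact_force: [-1.0, -2.9, 1.7]
```

```bash
python3 -m jog '.0005 0 0 0 0 0 -1;.001 0 0 0 0 0 -1' | grep -E 'ee_pos|contact'; python3 -m jog '.0005 0 0 0 0 0 -1;.001 0 0 0 0 0 -1' | grep -E 'ee_pos|contact'
```

```text
ee_pos: [564.0, -70.7, 52.6]
contact_force: [-2.0, -3.3, 2.2]
ee_pos: [564.2, -69.7, 52.5]
contact_force: [-1.8, -3.4, 0.6]
```

```bash
python3 -m jog '.0005 0 0 0 0 0 -1;.001 0 0 0 0 0 -1' | grep -E 'ee_pos|contact'; python3 -m jog '.0005 0 0 0 0 0 -1;.001 0 0 0 0 0 -1' | grep -E 'ee_pos|contact'
```

```text
ee_pos: [564.4, -68.7, 52.6]
contact_force: [-1.5, -2.6, 0.8]
ee_pos: [564.6, -67.7, 52.6]
contact_force: [-1.5, -2.8, 1.2]
```

```bash
python3 -m jog '.0005 0 0 0 0 0 -1;.001 0 0 0 0 0 -1' | grep -E 'ee_pos|contact'; python3 -m jog '.0005 0 0 0 0 0 -1;.001 0 0 0 0 0 -1' | grep -E 'ee_pos|contact'; python3 -m jog '.0005 0 0 0 0 0 -1;.001 0 0 0 0 0 -1' | grep -E 'ee_pos|contact'
```

```text
ee_pos: [564.8, -66.8, 52.6]
contact_force: [-1.9, -1.3, 0.5]
ee_pos: [565.0, -65.8, 52.6]
contact_force: [-2.2, -2.2, 1.8]
ee_pos: [565.2, -64.8, 52.6]
contact_force: [-1.7, -3.1, 0.8]
```

```bash
python3 -m jog '.0005 0 0 0 0 0 -1;.001 0 0 0 0 0 -1' | grep -E 'ee_pos|contact'
```

```text
ee_pos: [565.3, -64.0, 52.5]
contact_force: [-2.0, -6.2, 0.7]
```

```bash
python3 -m jog '.0003 0 0 0 0 0 -1' | grep -E 'ee_pos|contact'
```

```text
ee_pos: [565.4, -64.0, 52.6]
contact_force: [-2.7, -7.1, 1.0]
```

```bash
python3 -m jog '.0002 0 0 0 0 0 -1' | grep -E 'ee_pos|contact'
```

```text
ee_pos: [565.4, -63.9, 52.6]
contact_force: [-2.9, -6.7, 1.3]
```

```bash
python3 -m jog '.0003 0 0 0 0 0 -1' | grep -E 'ee_pos|contact'
```

```text
ee_pos: [565.4, -63.6, 52.6]
contact_force: [-2.0, -7.5, 1.1]
```

```bash
python3 -m jog '.0002 0 0 0 0 0 -1' | grep -E 'ee_pos|contact'
```

```text
ee_pos: [565.5, -63.5, 52.6]
contact_force: [-2.3, -7.1, 1.3]
```

```bash
python3 -m jog '.0003 0 0 0 0 0 -1' | grep -E 'ee_pos|contact'; python3 -m jog '.0002 0 0 0 0 0 -1' | grep -E 'ee_pos|contact'
```

```text
ee_pos: [565.5, -63.2, 52.6]
contact_force: [-2.6, -7.4, 1.1]
ee_pos: [565.5, -63.0, 52.5]
contact_force: [-3.1, -6.7, 1.5]
```

```bash
python3 -m jog '.0003 0 0 0 0 0 -1' | grep -E 'ee_pos|contact'
```

```text
ee_pos: [565.6, -62.7, 52.6]
contact_force: [-3.3, -6.6, 0.7]
```

```bash
python3 -m jog '.0003 0 0 0 0 0 -1' | grep -E 'ee_pos|contact'; python3 -m jog '.0003 0 0 0 0 0 -1' | grep -E 'ee_pos|contact'
```

```text
ee_pos: [565.7, -62.4, 52.6]
contact_force: [-2.3, -6.9, 1.1]
ee_pos: [565.8, -62.2, 52.6]
contact_force: [-2.0, -7.7, 1.7]
```

```bash
python3 -m jog '.0003 0 0 0 0 0 -1' | grep -E 'ee_pos|contact';  python3 -m jog '.0003 0 0 0 0 0 -1' | grep -E 'ee_pos|contact'
```

```text
ee_pos: [565.8, -61.9, 52.6]
contact_force: [-2.1, -7.6, 1.4]
ee_pos: [565.9, -61.6, 52.6]
contact_force: [-2.0, -7.5, 1.4]
```

```bash
python3 -m jog '.0003 0 0 0 0 0 -1' | grep -E 'ee_pos|contact'; python3 -m jog '.0003 0 0 0 0 0 -1' | grep -E 'ee_pos|contact'; python3 -m jog '.0003 0 0 0 0 0 -1' | grep -E 'ee_pos|contact'
```

```text
ee_pos: [565.9, -61.3, 52.5]
contact_force: [-1.9, -7.6, 0.2]
ee_pos: [566.0, -61.0, 52.6]
contact_force: [-1.8, -6.4, 1.1]
ee_pos: [566.0, -60.7, 52.6]
contact_force: [-3.1, -7.5, 1.3]
```

```bash
python3 -m jog '.0003 0 0 0 0 0 -1' | grep -E 'ee_pos|contact'; python3 -m jog '.0003 0 0 0 0 0 -1' | grep -E 'ee_pos|contact'
```

```text
ee_pos: [566.1, -60.4, 52.6]
contact_force: [-1.9, -8.2, 1.1]
ee_pos: [566.2, -60.1, 52.6]
contact_force: [-1.9, -8.1, 1.9]
```

```bash
python3 -m jog '.0003 0 0 0 0 0 -1' | grep -E 'ee_pos|contact'; python3 -m jog '.0003 0 0 0 0 0 -1' | grep -E 'ee_pos|contact'; python3 -m jog '.0003 0 0 0 0 0 -1' | grep -E 'ee_pos|contact'
```

```text
ee_pos: [566.2, -59.9, 52.6]
contact_force: [-2.2, -7.3, 1.6]
ee_pos: [566.3, -59.5, 52.6]
contact_force: [-1.0, -6.5, 1.0]
ee_pos: [566.4, -59.2, 52.6]
contact_force: [-2.7, -6.2, 1.5]
```

```bash
python3 -m jog '.0003 0 0 0 0 0 -1' | grep -E 'ee_pos|contact'; python3 -m jog '.0003 0 0 0 0 0 -1' | grep -E 'ee_pos|contact'; python3 -m jog '.0003 0 0 0 0 0 -1' | grep -E 'ee_pos|contact'
```

```text
ee_pos: [566.4, -58.7, 52.6]
contact_force: [-1.9, -4.8, 0.3]
ee_pos: [566.5, -58.3, 52.6]
contact_force: [-1.1, -4.3, 0.5]
ee_pos: [566.6, -58.0, 52.6]
contact_force: [-2.4, -4.4, 1.2]
```

```bash
python3 -m jog '.0004 0 0 0 0 0 -1' | grep -E 'ee_pos|contact'; python3 -m jog '.0004 0 0 0 0 0 -1' | grep -E 'ee_pos|contact'; python3 -m jog '.0003 0 0 0 0 0 -1' | grep -E 'ee_pos|contact'
```

```text
ee_pos: [566.7, -57.5, 52.6]
contact_force: [-2.0, -4.5, 0.4]
ee_pos: [566.8, -57.0, 52.6]
contact_force: [-1.7, -3.9, 1.5]
ee_pos: [566.9, -56.6, 52.6]
contact_force: [-0.8, -4.5, 1.7]
```

```bash
python3 -m jog '.0004 0 0 0 0 0 -1;.0007 0 0 0 0 0 -1' | grep -E 'ee_pos|contact'; python3 -m jog '-.001 0 0 0 0 0 -1;-.002 0 0 0 0 0 -1;-.003 0 0 0 0 0 -1;-.004 0 0 0 0 0 -1;-.005 0 0 0 0 0 -1;-.006 0 0 0 0 0 -1;-.007 0 0 0 0 0 -1;-.008 0 0 0 0 0 -1' | grep -E 'ee_pos|contact'
```

```text
ee_pos: [567.1, -55.8, 52.6]
contact_force: [-1.4, -2.5, 0.2]
ee_pos: [565.5, -63.9, 52.6]
contact_force: [-0.6, -0.0, -0.3]
```

Contact force is zero after backing off, so the cover stayed. I withdraw further and check.

```bash
python3 -m jog '-.03 0 0 0 0 0 -1;-.06 0 0 0 0 0 -1;-.09 0 0 0 0 0 -1;-.12 0 -.03 0 0 0 -1;-.15 0 -.07 0 0 0 -1;-.18 0 -.1 0 0 0 -1;-.2 0 -.12 0 0 0 -1;-.2 0 -.12 0 0 0 -1;-.2 0 -.12 0 0 0 -1;-.2 0 -.12 0 0 0 -1;-.2 0 -.12 0 0 0 -1'
python3 - <<'E'
from h import *
f=env.grab_frame("side");print(env.read_state()["contact_force"])
cv2.imwrite("pics/end.png",cv2.resize(f["pixels"][120:300,180:360,::-1],None,fx=3,fy=3,interpolation=cv2.INTER_CUBIC))
E
```

```text
t: 21.58
ee_pos: [525.2, -258.5, 171.1]
ee_rot: [-3.139, -0.001, 1.372]
contact_force: [0.1, -0.5, 0.1]
grip_width: 0.5
grasp_force: 0.0
[-0.32462104 -0.29151354  0.05175512]
```

View pics/end.png

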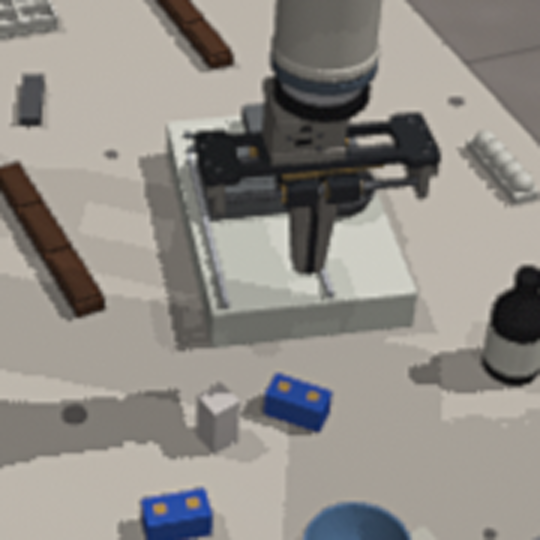

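The cover has stayed forward at crop (240,195), well clear of the fingers. The seal, the blue blocks and the bottle are where they were. I hand the job in.

```bash
python3 -c "
from cell import env
print(env.close_job())"
```

```text
the job is handed in; nothing more can be done
None
```

The battery pack sits in the bay and the cover is pushed past its catch: it stayed shut once the fingers let go, after readings of about 8.5 N at most; the job is handed in, with no verdict returned.

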